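# Sweep the tan heel blocks into the catch tray

## Robot

A 6-joint arm with a two-finger parallel gripper is mounted at the origin on the work surface. World frame = base frame: x ahead of the robot, y to its left, z up, the work surface at z = 0. Lengths are in m, angles in rad, forces in N, time in s.
With the tool pointing down it reaches from about 0.275 to 0.85 m from the base axis. Payload 5.2 kg.
Tool frame: the origin (TCP) lies between the finger pads, 19 mm behind the fingertips; this is the grasp point; z points along the fingers, y is the line along which they close (so a half turn about z gives the same grasp; the last joint's range is limited). The gripper opens to 85 mm and grips with 20 to 120 N. Pads are 22 mm wide; open, the fingers measure 114 mm over their backs; the gripper's body (76 mm by 85 mm) begins 54 mm behind the grasp point. The pads swing forward as they close: fully open they stand 13 mm farther back than shut.
Start: joints at [1.056, 0.259, 1.535, -0, 1.348, -0.203], TCP at [0.169, 0.523, 0.25] pointing down, gripper open.
Joint ranges: [-3.14, 3.14], [-0.91, 2.08], [0.19, 2.58], [-1.22, 4.36], [0.22, 2.71], [-3.12, 3.12]. Speed limits (rad/s): [2.57, 2.57, 3.14, 3.14, 3.14, 3.14].

## Interface

Orientations are given as [roll, pitch, yaw] about the fixed x, y, z axes, in that order (R = Rz(yaw) Ry(pitch) Rx(roll)).
In Python, from rig import env, fingers, eyes gives the robot as it stands. The module is installed in compiled form; this text tells all that it offers. Calls block until the motion is done:
- env.move_ptp(position, orientation): joint-space move of the TCP to a pose.
- env.movel(position, rotation=None, max_speed=0.15, contact_N=None): straight line of the TCP; rotation=None keeps the orientation; max_speed is the mean speed in m/s. With contact_N (N) it stops when the force on the tool has changed by that much, and returns True; else False.
- env.move_j(angles): joint-space move.
- fingers.grip(opening, force=None): finger opening in m; force is the grip in N (None keeps the last); returns when the fingers have stopped.
- env.wait(seconds).
- env.solve_ik(position, orientation): joint angles nearest the present ones, or None.
- env.observe(): the state.
- eyes.get_image(name): name is "side" or "top" or "wrist"; returns (picture, depth): 400x640x3 uint8, red, green, blue; 400x640 float32, m along the optical axis (not along the pixel's ray), 0 where there is no reading.
- eyes.camera_info(name): a dict with "camera_matrix" (3x3 intrinsics, pixels), "origin" and "rotation" of the camera in the world. Camera axes: x right, y down, z forward; pixel columns grow to the right and rows downward; lengths in m; the calibration is good to about 2 mm. A picture is of the moment at which its call begins: read the wrist's pose just before it. camera_info takes no time and is no camera call; for the wrist camera it gives the pose at the moment of the call.
A pose or a line that the arm cannot do raises env.MotionError and nothing moves.
- env.job_done(): hands the job in; it is judged then, once.
The state is a dict: "time_s": time; "q": joint angles; "qvel": joint speeds; "effort": joint torques, N m; "position": TCP position; "tcp_rot": TCP orientation; "ft_force": force on the tool from outside, world axes, zero at the start; "ft_torque": the same for the moment, N m; "finger_gap": finger opening in m; "grasp_force": force on a finger pad.
Only numpy, scipy, OpenCV 4.12 (cv2) and the standard library are available. Lean on these libraries where they do the work, as an engineer would, in place of code of your own. Each camera call takes 0.05 s, during which the arm holds its last target. There are 200 camera calls.

## Task

With the gripper's fingers closed, sweep the three tan heel blocks across the bench into the blue tray through its open side, so that each lies completely inside, flat on its base. Only push them along the bench with the outside of the fingers: do not take them between the fingers, lift them or tip them, and leave the black heel and everything else where it stands. Finish with the fingers clear of everything.

Things in the scene. Friction and masses are not known exactly. Their poses are not given: they have to be found in the camera images.
- tray: blue catch tray fixed to the bench, one side open, no step there. Origin: middle of the open side, at bench level (white strip); x points into the tray, y along the open side, z up. Clear inside: x 0 to 110 mm, y -145 to 145 mm. Back and side walls 5 mm thick, 22 mm high. The heels stand 70 to 110 mm out in front, about 80 mm apart, some up to 128 mm from its middle line.
- heel_a: tan heel block of stacked leather, one of three alike, loose on the bench. D-shaped from above: 40 mm along its x, 36 mm along its y, 24 mm high; flat side at x = -20 mm, round side (radius 18 mm) at +x. Origin: middle of its underside; z up. About 30 g, slides on the bench when pushed and stops by itself.
- heel_b: tan heel block of stacked leather, one of three alike, loose on the bench. D-shaped from above: 40 mm along its x, 36 mm along its y, 24 mm high; flat side at x = -20 mm, round side (radius 18 mm) at +x. Origin: middle of its underside; z up. About 30 g, slides on the bench when pushed and stops by itself.
- heel_c: tan heel block of stacked leather, one of three alike, loose on the bench. D-shaped from above: 40 mm along its x, 36 mm along its y, 24 mm high; flat side at x = -20 mm, round side (radius 18 mm) at +x. Origin: middle of its underside; z up. About 30 g, slides on the bench when pushed and stops by itself.
- black_heel: black heel block, same shape, size and axes as the tan ones, loose; stands in the row with them and is to stay there. Origin: middle of its underside
- wax_tin: wax tin, red with a pale lid, 56 mm across, 40 mm high, loose, beside the row of heels. Origin: middle of its underside. To be left alone
- thread_cone: orange thread cone, 60 mm across at the foot, 74 mm high, loose, beside the row of heels. Origin: middle of its underside. To be left alone
- shoe: brown shoe, 250 by 80 by 90 mm, length along its x, loose, to the left. Origin: middle of its underside. To be left alone
- glue_pot: glue pot with yellow cap, 72 mm across, 90 mm high, loose, to the right. Origin: middle of its underside. To be left alone
- hammer: hammer lying along its x, 260 mm long, head at +x, 26 mm high, to the right. Origin: underside, middle of its length. To be left alone
- brush: brush lying along its x, 200 mm long, 20 mm high, to the left. Origin: underside, middle of its length. To be left alone
Things that resemble listed ones, but are neither listed nor needed, are in the scene too. Leave any green or yellow look-alike of the heel_b alone.

How it is judged:
At the end, for the whole second after the job is handed in: All three tan heels lie flat (tilt under 0.15 rad, underside within 6 mm of the bench) and at rest inside the tray, their centres at least 16 mm past its open side; the black heel and all other things have moved less than 15 mm (x of heel_a in the frame of tray between 0.016 and 0.11 m and y of heel_a in the frame of tray between -0.145 and 0.145 m and height (world z) of each of heel_a, heel_b, heel_c below 0.006 m and angle between each of heel_a, heel_b, heel_c's own z axis and vertical below 0.15 rad and linear speed of each of heel_a, heel_b, heel_c below 0.02 m/s and x of heel_b in the frame of tray between 0.016 and 0.11 m and y of heel_b in the frame of tray between -0.145 and 0.145 m and x of heel_c in the frame of tray between 0.016 and 0.11 m and y of heel_c in the frame of tray between -0.145 and 0.145 m and distance of each of black_heel, wax_tin, thread_cone, shoe, glue_pot, hammer, brush from where it was at the start of the episode below 0.015 m); the robot touches nothing.
It fails at once if a tan heel is lifted off the bench (over 10 mm) or tipped (over 0.5 rad) (height (world z) of any of heel_a, heel_b, heel_c above 0.01 m or angle between any of heel_a, heel_b, heel_c's own z axis and vertical above 0.5 rad).
It fails at once if a tan heel is taken between the fingers (the TCP, between the finger pads, is lower than 40 mm and within 18 mm of the heel's middle) ((horizontal distance between the grasp point and heel_a below 0.018 m and height (world z) of the grasp point below 0.04 m) or (horizontal distance between the grasp point and heel_b below 0.018 m and height (world z) of the grasp point below 0.04 m) or (horizontal distance between the grasp point and heel_c below 0.018 m and height (world z) of the grasp point below 0.04 m)).
It fails at once if the black heel or another bystander is moved (15 mm or more) or tipped over (distance of any of black_heel, wax_tin, thread_cone, shoe, glue_pot, hammer, brush from where it was at the start of the episode above 0.015 m or angle between any of black_heel, wax_tin, thread_cone, glue_pot, shoe's own z axis and vertical above 0.5 rad).
It also fails if it takes over 64 s, if anything falls off the work surface, if the arm or the gripper's body presses on something with over 40 N, if the wrist force passes 120 N, or if a joint passes its speed limit or range.

## Working session

There is one attempt and no reset: what is moved stays moved. The work goes in short steps, each a Python script; the robot and the scene stay as the last script left them, time stands still between calls to the robot, and variables do not carry over. Pictures are saved under pics/ and viewed, at most 10 in all, crops included, and the job is handed in when it is done.

```bash
mkdir -p pics; python3 - <<'E'
from rig import env,fingers,eyes
import cv2,numpy as np
for n in("top","side"):
    p,d=eyes.get_image(n); cv2.imwrite(f"pics/{n}0.png",p[:,:,::-1]); np.savez(f"{n}0.npz",p=p,d=d)
    i=eyes.camera_info(n); print(n,i["camera_matrix"],i["origin"],i["rotation"])
o=env.observe();print(o["time_s"],o["position"],o["tcp_rot"],o["finger_gap"])
E
```

```text
top [[449.32526047   0.         322.16172592]
 [  0.         449.32526047 194.88141977]
 [  0.           0.           1.        ]] [0.2807859  0.00888754 1.42611052] [-2.96802408  0.0055663  -1.5938809 ]
side [[504.51038938   0.         319.34577772]
 [  0.         504.51038938 203.55434728]
 [  0.           0.           1.        ]] [ 0.14294315 -1.14768981  0.8014561 ] [-2.13915307 -0.01598359 -0.29617625]
0.1 [0.16847388 0.52310714 0.24925127] [-3.13998752e+00 -3.52846545e-04  2.82979551e+00] 0.08540682714579138
```

View pics/top0.png

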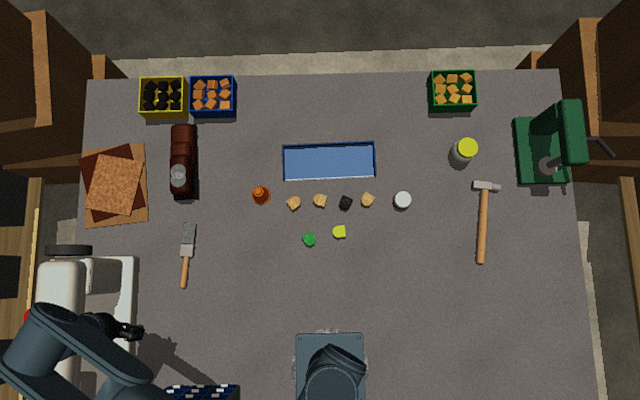

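The top view shows the tray at (329,161), with its open side toward the robot. What could be taken for tan heels: tan blocks at (293,203), (320,200) and (368,199), which I choose; the black heel at (346,202); green (309,240) and yellow (340,232) look-alikes; and crates of tan blocks at (213,95) and (452,90). The thread cone is at (261,195) and the wax tin at (402,200).

```bash
cat > h.py <<'E'
import cv2,numpy as np
from scipy.spatial.transform import Rotation as R
def ray(info,uv,z):
    K=np.array(info["camera_matrix"]);r=np.array(info["rotation"],float)
    M=R.from_euler("xyz",r).as_matrix() if r.size==3 else r
    d=M@np.linalg.inv(K)@np.array([uv[0],uv[1],1.]);o=np.array(info["origin"])
    return (o+d*(z-o[2])/d[2])[:2]
def blobs(p,lo,hi,roi,amin=30):
    h=cv2.cvtColor(p,cv2.COLOR_RGB2HSV);m=cv2.inRange(h,lo,hi);k=np.zeros_like(m);x0,y0,x1,y1=roi;k[y0:y1,x0:x1]=255
    n,l,s,c=cv2.connectedComponentsWithStats(m&k)
    return [(c[i],s[i],l==i) for i in range(1,n) if s[i][4]>=amin]
E
python3 - <<'E'
from h import *
from rig import eyes
p=np.load("top0.npz")["p"];i=eyes.camera_info("top")
hsv=cv2.cvtColor(p,cv2.COLOR_RGB2HSV)
for u,v in[(293,203),(320,200),(346,203),(368,199),(261,195),(402,200),(330,165),(330,185),(309,240),(340,232),(300,215)]:print((u,v),hsv[v,u],ray(i,(u,v),.024).round(3))
for n,lo,hi,z in[("tan",(8,60,110),(22,200,255),.024),("black",(0,0,0),(180,255,50),.024),("blue",(100,100,60),(125,255,255),0)]:
    for c,s,m in blobs(p,lo,hi,(240,135,420,225),40):
        print(n,c.round(1),s,ray(i,c,z).round(4))
        if n=="blue":
            b=cv2.boxPoints(cv2.minAreaRect(np.argwhere(m)[:,::-1].astype(np.float32)));print(b,[ray(i,q,0).round(3) for q in b])
c=p[130:255,240:425];cv2.imwrite("pics/crop0.png",cv2.resize(c,None,fx=4.3,fy=4.3,interpolation=cv2.INTER_CUBIC)[:,:,::-1])
E
```

```text
(293, 203) [ 18 144 181] [0.503 0.104]
(320, 200) [ 22 117 186] [0.51  0.018]
(346, 203) [45 15 33] [ 0.499 -0.064]
(368, 199) [ 29  90 185] [ 0.51  -0.134]
(261, 195) [ 11 211 146] [0.531 0.205]
(402, 200) [ 57  12 195] [ 0.504 -0.241]
(330, 165) [106 111 161] [ 0.623 -0.016]
(330, 185) [  5  29 114] [ 0.558 -0.015]
(309, 240) [ 65 161 136] [0.385 0.055]
(340, 232) [ 31 186 186] [ 0.408 -0.042]
(300, 215) [ 15  29 107] [0.464 0.082]
tan [367.  198.7] [361 191  15  15 122] [ 0.511  -0.1303]
tan [319.7 199. ] [313 193  15  14 118] [0.5136 0.0192]
tan [293.5 201.6] [286 196  15  14 124] [0.5072 0.102 ]
black [327.1 145.2] [284 143  89   6 172] [ 0.6894 -0.0086]
black [344.8 203.4] [339 196  13  16 139] [ 0.4979 -0.0597]
black [397.2 206.7] [392 199  14  12  41] [ 0.4834 -0.2245]
blue [328.  160.7] [ 282  141   95   39 2882] [ 0.6438 -0.0108]
[[281.28726 144.60066]
 [374.29904 139.83083]
 [376.06558 174.2787 ]
 [283.0538  179.04854]] [array([0.702, 0.142]), array([ 0.711, -0.165]), array([ 0.595, -0.165]), array([0.586, 0.137])]
```

View pics/crop0.png

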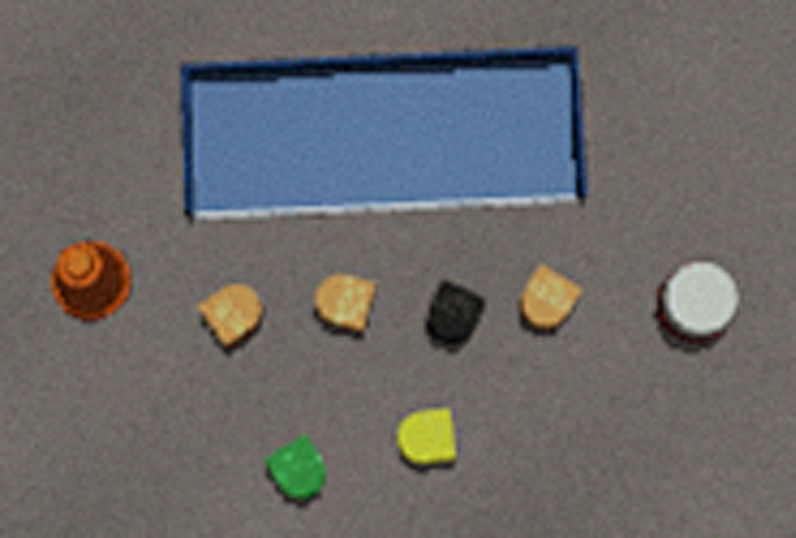

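The crop confirms three tan D-blocks, with black between the second and third and green and yellow nearer the robot. The tray's white strip runs from crop (192,214) to (577,198). Next I'll close the fingers, move above the row and take one wrist view.

```bash
python3 - <<'E'
from h import *
from rig import env,fingers,eyes
fingers.grip(0.0)
env.move_ptp([.43,-.01,.33],[np.pi,0,np.pi])
i=eyes.camera_info("wrist");p,d=eyes.get_image("wrist")
np.savez("w0.npz",p=p,d=d);cv2.imwrite("pics/w0.png",p[:,:,::-1])
o=env.observe();print(o["time_s"],o["position"],o["finger_gap"],i["origin"],i["rotation"])
for n,lo,hi,z in[("tan",(8,60,110),(26,200,255),.024),("black",(0,0,0),(180,255,50),.024),("white",(0,0,175),(180,40,255),0)]:
    for c,s,m in blobs(p,lo,hi,(0,0,640,400),300):
        r=cv2.minAreaRect(np.argwhere(m)[:,::-1].astype(np.float32))
        print(n,c.round(1),s,ray(i,c,z).round(4),[ray(i,q,z).round(3) for q in cv2.boxPoints(r)])
E
```

```text
3.0667 [ 0.43001888 -0.00936891  0.32990584] 0.0001931115373462076 [ 0.35072954 -0.00986567  0.45216606] [ 2.83193728e+00 -3.91424319e-05  1.57215214e+00]
tan [394.9 209.9] [381 195  31  28 550] [0.504  0.1003] [array([0.501, 0.073]), array([0.479, 0.106]), array([0.509, 0.126]), array([0.532, 0.092])]
tan [239.4 213. ] [223 200  30  29 550] [ 0.5093 -0.1319] [array([ 0.515, -0.157]), array([ 0.481, -0.135]), array([ 0.501, -0.105]), array([ 0.536, -0.126])]
tan [339.3 214. ] [324 200  30  27 528] [0.5107 0.0176] [array([ 0.523, -0.006]), array([0.488, 0.004]), array([0.5  , 0.042]), array([0.536, 0.034])]
black [614.1 146. ] [603 124  24  46 349] [0.409  0.3992] [array([0.439, 0.391]), array([0.377, 0.397]), array([0.38 , 0.407]), array([0.443, 0.402])]
black [286.7 205.1] [271 190  30  33 615] [ 0.4968 -0.0607] [array([ 0.508, -0.087]), array([ 0.467, -0.067]), array([ 0.482, -0.035]), array([ 0.525, -0.054])]
black [601.7 279.3] [ 559  218   81  142 7234] [0.6222 0.4421] [array([0.77 , 0.401]), array([0.499, 0.387]), array([0.525, 0.504]), array([0.807, 0.54 ])]
black [311.8 351.7] [   32   243   552   157 41201] [ 0.7685 -0.0258] [array([ 0.559, -0.456]), array([0.558, 0.395]), array([0.878, 0.479]), array([ 0.879, -0.548])]
black [620.  394.6] [599 390  41  10 385] [0.867  0.5449] [array([0.856, 0.503]), array([0.856, 0.577]), array([0.878, 0.584]), array([0.878, 0.509])]
white [161.  213.2] [144 198  35  32 828] [ 0.5187 -0.2626] [array([ 0.494, -0.285]), array([ 0.493, -0.232]), array([ 0.546, -0.24 ]), array([ 0.546, -0.294])]
```

View pics/w0.png

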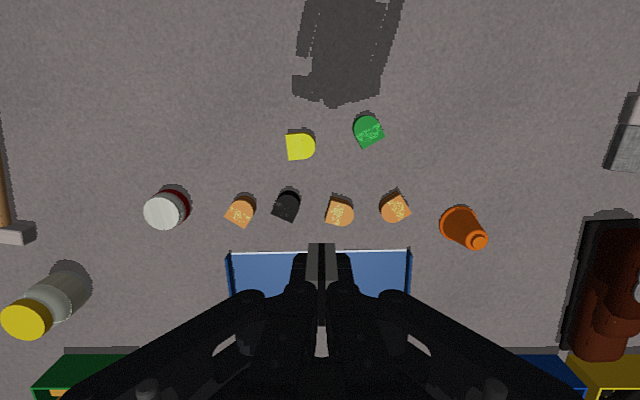

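The wrist view agrees with the top view to about 4 mm: tan at (395,210), (339,214) and (239,213), black at (287,205). Now I'll push heel A (the leftmost) and check it.

```bash
cat >> h.py <<'E'
O=np.array([.587,-.014]);YAW=.03
X=np.array([np.cos(YAW),np.sin(YAW)]);Y=np.array([-X[1],X[0]])
def w(t):return O+t[0]*X+t[1]*Y
def tr(p):return np.array([(p-O)@X,(p-O)@Y])
def push(env,heel,target,back=.055,gap=.029,z=.024,up=.12):
    heel=np.array(heel);t=w(target);d=(t-heel)/np.linalg.norm(t-heel)
    rot=[np.pi,0,np.pi+np.arctan2(d[1],d[0])]
    if rot[2]>np.pi:rot[2]-=2*np.pi
    s=heel-back*d;e=t-gap*d
    env.move_ptp([*s,up],rot);f0=np.array(env.observe()["ft_force"])
    env.movel([*s,z],max_speed=.15);env.movel([*e,z],max_speed=.06)
    print("end",env.observe()["position"],np.array(env.observe()["ft_force"])-f0)
    env.movel([*(e-.04*d),z],max_speed=.1);env.movel([*(e-.04*d),up],max_speed=.2)
def look(env,eyes,name):
    env.move_ptp([.43,-.01,.33],[np.pi,0,np.pi])
    for n in("wrist","top"):
        i=eyes.camera_info(n);p,d=eyes.get_image(n);cv2.imwrite(f"pics/{name}_{n}.png",p[:,:,::-1])
        roi=(200,180,430,300) if n=="wrist" else (270,135,390,225)
        for k,lo,hi in[("tan",(8,60,90),(26,200,255)),("black",(0,0,0),(180,255,50))]:
            for c,s,m in blobs(p,lo,hi,roi,60 if n=="top" else 250):
                q=ray(i,c,.024);print(n,k,c.round(0),s[4],q.round(4),"tray",tr(q).round(3))
    print("t",env.observe()["time_s"])
E
python3 - <<'E'
from h import *
from rig import env,eyes
push(env,[.506,.101],[.055,.09])
look(env,eyes,"a")
E
```

```text
end [0.61058574 0.08264194 0.02401307] [-0.43351884 -1.07398459  0.41717966]
wrist tan [240. 214.] 532 [ 0.5089 -0.1316] tray [-0.082 -0.115]
wrist tan [339. 215.] 542 [0.5107 0.0172] tray [-0.075  0.033]
wrist tan [366. 285.] 338 [0.6317 0.0632] tray [0.047 0.076]
wrist black [287. 205.] 560 [ 0.4956 -0.0608] tray [-0.093 -0.044]
wrist black [320. 282.] 3409 [ 0.6267 -0.0118] tray [0.04  0.001]
top tan [370. 200.] 66 [ 0.5081 -0.1406] tray [-0.083 -0.124]
top black [329. 145.] 149 [ 0.6899 -0.0141] tray [ 0.103 -0.003]
top black [323. 207.] 878 [0.4893 0.0097] tray [-0.097  0.027]
t 10.0
```

View pics/a_wrist.png

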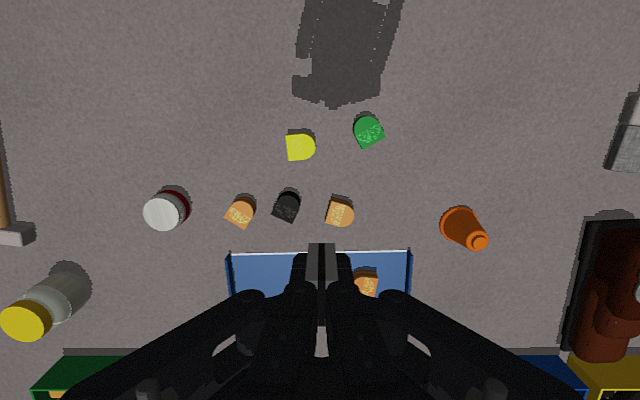

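Heel A is in the tray, near tray (0.05, 0.07), partly hidden by the gripper at pixel (364,283). Everything else stands where it was. Next are B and C.

```bash
python3 - <<'E'
from h import *
from rig import env,eyes
push(env,[.512,.018],[.055,.008])
push(env,[.510,-.131],[.055,-.09])
env.move_ptp([.30,.25,.35],[np.pi,0,np.pi])
i=eyes.camera_info("top");p,_=eyes.get_image("top")
for c,s,m in blobs(p,(8,60,90),(26,200,255),(270,135,390,225),30):
    q=ray(i,c,.024);print(c.round(0),s[4],tr(q).round(3))
print(env.observe()["time_s"])
cv2.imwrite("pics/bc.png",cv2.resize(p[130:255,240:425],None,fx=4.3,fy=4.3,interpolation=cv2.INTER_CUBIC)[:,:,::-1])
E
```

```text
end [0.61304011 0.00061518 0.02403528] [ 0.28390977  1.35684568 -1.28011369]
end [ 0.61620886 -0.10842132  0.02403206] [-1.03298292 -0.2120839   0.69126252]
[360. 157.] 125 [ 0.056 -0.102]
[325. 160.] 126 [0.054 0.011]
[306. 162.] 125 [0.051 0.074]
23.1667
```

View pics/bc.png

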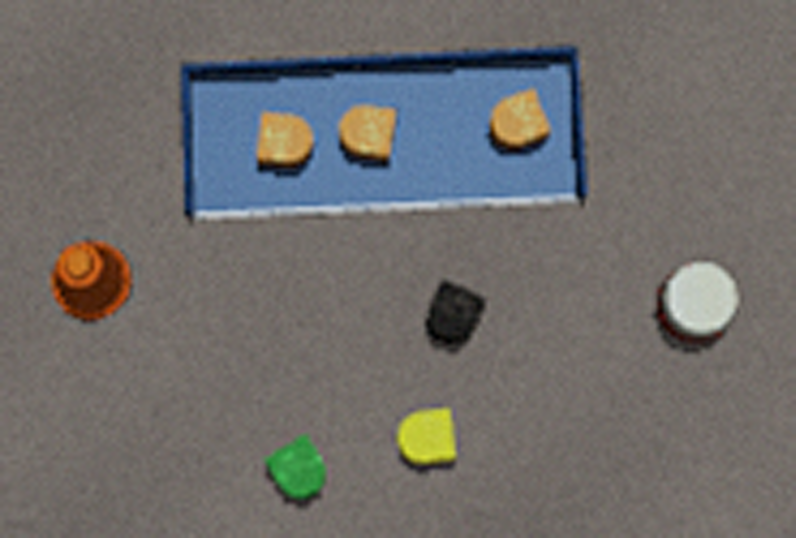

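All three tan heels lie flat well inside the tray, at crop (285,140), (367,133) and (520,120). The black heel and the neighbours visible in the crop are where they started, and the arm is clear.

```bash
python3 -c "
from rig import env
print(env.job_done())"
```

```text
the job is handed in; nothing more can be done
None
```

I swept all three tan heels into the tray, where they lie flat about 50 mm past its open side; the black heel and its neighbours stayed put, the arm ended clear, and I handed the job in after about 23 s of robot time (the hand-in returned no verdict).

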